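# Set the batch number and print the mask carton

## Task

Push the carton of masks along the coder's channel until it is home against the red stop, and roll the three number wheels so that they show 4, 6, 3 from left to right as seen from the robot, each digit squarely uppermost. Only when both are done, press the green print key fully down and let it come back up. Leave the bottles and the tape roll standing where they are.

Things in the scene. Friction and masses are not known exactly. Their poses are not given: they have to be found in the camera images.
- coder: Grey batch-number coder fixed to the table. Origin on the table; +x points away from the robot along its carton channel, y to the robot's left. Housing 75 mm high, x -90 to 90, y -40 to 160 mm. Open-topped channel on its right: floor 6 mm thick, x -175 to 95, from the housing's side (y -40) to a steel rail 26 mm high (y -126); red end stop 51 mm high, its face at x = 80 mm.
- wheel_left (a joint): The left (seen from the robot) black rubber number wheel in the coder's top, white digits 0-9 round its rim. Value in rad = 0.628 x the digit uppermost (0 to 5.65, stops 0.2 beyond). It grows as the wheel's top is rolled along the coder's +x (away from the robot), which brings up the next higher digit. No detents: stays where left; 0.6 N at the rim turns it.
- wheel_middle (a joint): The middle (seen from the robot) black rubber number wheel in the coder's top, white digits 0-9 round its rim. Value in rad = 0.628 x the digit uppermost (0 to 5.65, stops 0.2 beyond). It grows as the wheel's top is rolled along the coder's +x (away from the robot), which brings up the next higher digit. No detents; stays where left.
- wheel_right (a joint): The right (seen from the robot) black rubber number wheel in the coder's top, white digits 0-9 round its rim. Value in rad = 0.628 x the digit uppermost (0 to 5.65, stops 0.2 beyond). It grows as the wheel's top is rolled along the coder's +x (away from the robot), which brings up the next higher digit. No detents; stays where left.
- wheel_left_top (a point): Top of the unpressed left wheel, 98 mm above the table, at x 15, y 120 mm in the coder's frame, in line with the red index bars. Wheel 76 mm diameter, 26 mm wide, axle along the coder's y, 23 mm out of the housing. It gives way down on a spring (2.5 N + 0.6 N per mm, at most 10 mm): a fingertip pressed 3 to 5 mm down on it and drawn along the coder's x rolls it by friction.
- wheel_middle_top (a point): Top of the unpressed middle wheel, 98 mm above the table, at x 15, y 70 mm in the coder's frame, in line with the red index bars. Wheel 76 mm diameter, 26 mm wide, axle along the coder's y, 23 mm out of the housing. It gives way down on a spring (2.5 N + 0.6 N per mm, at most 10 mm): a fingertip pressed 3 to 5 mm down on it and drawn along the coder's x rolls it by friction.
- wheel_right_top (a point): Top of the unpressed right wheel, 98 mm above the table, at x 15, y 20 mm in the coder's frame, in line with the red index bars. Wheel 76 mm diameter, 26 mm wide, axle along the coder's y, 23 mm out of the housing. It gives way down on a spring (2.5 N + 0.6 N per mm, at most 10 mm): a fingertip pressed 3 to 5 mm down on it and drawn along the coder's x rolls it by friction.
- print_key (a joint): Green round spring print key, 32 mm across, on the coder's top on the robot's side of the wheels: 0 up, 0.006 m fully pressed (5 N); it springs back.
- print_key_top (a point): Centre of the top face of the print key (unpressed); it is pressed straight down.
- carton_center (a point): Centre of the closed yellow and black carton of masks, 120 mm long (x) x 80 mm wide x 60 mm high, about 0.25 kg, which stands loose in the coder's channel short of the red stop; slides on the channel floor (2 to 5 N) with 3 mm play each side. Home against the stop its centre is at x = 20 mm in the coder's frame.
- bottle_a_center (a point): Centre of a loose blue bottle with a tan cap, 58 mm diameter, 146 mm tall, standing left of the coder; bystander.
- bottle_b_center (a point): Centre of a second such blue bottle; bystander.
- tape_roll_center (a point): Centre of a loose roll of brown tape lying flat, 90 mm diameter, 40 mm high, right of the coder; bystander.

How it is judged:
By the outcome, as a careful person would: the job done as asked, in the order asked, and still so for the second after the job is handed in, with the robot touching nothing.
It also fails if it takes over 72 s, if anything falls off the work surface, if the arm or the gripper's body presses on something with over 40 N, if the wrist force passes 120 N, or if a joint passes its speed limit or range.

## Robot

A 6-joint arm with a two-finger parallel gripper is mounted at the origin on the work surface. World frame = base frame: x ahead of the robot, y to its left, z up, the work surface at z = 0. Lengths are in mm, angles in rad, forces in N, time in s.
With the tool pointing down it reaches from about 275 to 750 mm from the base axis. Payload 10.2 kg.
Tool frame: the origin (TCP) lies midway between the tips of the shut fingers; the grasp point (between the pads) lies grasp_offset behind it (grasp_offset is the distance from the TCP to the grasp point, in mm); x points along the fingers, z is the direction in which the jaws open and shut, and the axes are right-handed (so a half turn about x gives the same grasp; the last joint's range is limited). The gripper opens to 85 mm and grips with 20 to 120 N. Pads are 22 mm wide; open, the fingers measure 114 mm over their backs; the gripper's body (76 mm by 85 mm) begins 54 mm behind the grasp point. The pads swing forward as they close: fully open they stand 13 mm farther back than shut.
Start: joints at [0.989, 0.313, 1.498, -0, 1.331, -0.223], TCP at [184.367, 491.569, 231.294] pointing down, gripper open.
Joint ranges: [-2.94, 2.94], [-0.97, 2.17], [0.19, 2.56], [-1.23, 4.37], [0.02, 3.11], [-2.88, 2.88]. Speed limits (rad/s): [2.39, 2.39, 3.01, 3.14, 3.14, 3.14].

## Interface

Orientations are given as a unit quaternion [w, x, y, z].
In Python, from rig import sense, capture, calibration, finish_job, grasp_offset gives the robot as it stands.
- The arm moves only by the shell command python3 -m jog 'ROWS' [FORCE]. ROWS is JSON, a list of rows, each an object with "linear": the shift along the tool's x, y, z scaled (see below), a list of three; "rotation": the turn, a rotation vector about the tool's x, y, z scaled (see below), a list of three; "grip": the finger opening in mm, from 0 to 85.4. A call has 1 to 20 rows; each row is the pose to reach, as a shift and turn from the pose measured when the call began, along the tool's axes at that moment; what a row does not reach only later rows make up. The controller multiplies each number of a shift by 0.3 m and each number of a turn by 0.5 rad. A row lasts 1/12 s, in which the tool goes at most 41.7 mm and 7.16 degrees, less where a joint would pass 70% of its speed; a pose out of reach is approached as far as the arm can. A call with a number of a shift or a turn outside -1 to 1 is refused whole. A call with a gripper value outside its range is refused whole. The fingers move at their own pace and stop on an object; FORCE is the grip in N (left out, the last holds). Time passes only in rows, so rows that repeat a pose let the fingers close. It gives the time, the measured TCP pose, the force and the opening at its end, in the units of the state.
- sense(): the state, without advancing time (a new reading comes with each control period).
- capture(name): name is "scene" or "top" or "wrist"; returns (picture, depth): 384x512x3 uint8, red, green, blue; 384x512 float32, mm along the optical axis (not along the pixel's ray), 0 where there is no reading.
- calibration(name): a dict with "intrinsics" (3x3 intrinsics, pixels), "world_from_camera" (4x4, takes a point from camera to world coordinates). Camera axes: x right, y up, looking along -z (the intrinsics and any distortion apply to the point x, -y, -z); pixel columns grow to the right and rows downward; lengths in mm; the calibration is good to about 2 mm. A picture is of the moment at which its call begins: read the wrist's pose just before it. calibration takes no time and is no camera call; for the wrist camera it gives the pose at the moment of the call.
- finish_job(): hands the job in, once; it reports no verdict.
The state is a dict: "time_s": time; "joints": joint angles; "dq": joint speeds; "tau": joint torques, N m; "eef_pos": TCP position; "ee_rot": TCP orientation; "force": force on the tool from outside, world axes, zero at the start; "wrist_torque": the same for the moment, N m; "grip_width": opening from 0.0 (shut) to 1.0 (fully open).
Only numpy, scipy, OpenCV 4.12 (cv2) and the standard library are available. Lean on these libraries where they do the work, as an engineer would, in place of code of your own. Each camera call takes 0.05 s, during which the arm holds its last target.

## Working session

There is one attempt and no reset: what is moved stays moved. The work goes in short steps, Python scripts to look and compute and a shell command to move; the robot and the scene stay as the last step left them, time stands still between calls to the robot, and variables do not carry over. Pictures are saved under pics/ and viewed, and the job is handed in when it is done.

```bash
mkdir -p pics; ls; python3 - <<'E'
from rig import sense,capture,calibration,grasp_offset
import cv2,numpy as np
print(sense(),grasp_offset)
for n in("scene","top","wrist"):
    c=calibration(n);p,d=capture(n)
    cv2.imwrite(f"pics/{n}0.png",p[:,:,::-1]);np.savez(f"{n}0.npz",p=p,d=d,K=c["intrinsics"],T=c["world_from_camera"])
    print(n,c)
E
```

```text
pics
{'time_s': 0.0, 'joints': array([ 9.88623488e-01,  3.13473605e-01,  1.49847905e+00,  2.58485805e-06,
        1.33100357e+00, -2.23411411e-01]), 'dq': array([-0.00124978, -0.00015087,  0.00051326, -0.00049944,  0.00040463,
       -0.00126582]), 'tau': array([ 2.91656812e-03, -4.12254667e+01, -2.59753346e+01, -3.26538532e-05,
        4.13367437e-03,  1.32268400e-05]), 'eef_pos': array([184.19775862, 491.33460089, 230.70720484]), 'ee_rot': array([ 0.58073974, -0.40294595,  0.58163487,  0.40258762]), 'force': array([ 0.80742195, -0.03580243,  0.55018613]), 'wrist_torque': array([-0.02459105,  0.00248348,  0.00879776]), 'grip_width': 1.0002692145821368} 18.700000000000003
scene {'intrinsics': array([[391.65205701,   0.        , 260.02941262],
       [  0.        , 391.65205701, 189.55812931],
       [  0.        ,   0.        ,   1.        ]]), 'world_from_camera': array([[-7.66436960e-01, -4.49360310e-01,  4.58965900e-01,
         1.12752794e+03],
       [ 6.42315274e-01, -5.33585179e-01,  5.50198097e-01,
         6.40304216e+02],
       [-2.33978587e-03,  7.16492965e-01,  6.9759039
[... 495 characters left out ...]
.58797834e-03,  2.27046177e-01,  9.73861711e-01,
         1.21194496e+03],
       [ 0.00000000e+00,  0.00000000e+00,  0.00000000e+00,
         1.00000000e+00]])}
wrist {'intrinsics': array([[342.53702468,   0.        , 257.90700035],
       [  0.        , 342.53702468, 187.06188281],
       [  0.        ,   0.        ,   1.        ]]), 'world_from_camera': array([[ 3.50944837e-01, -9.00941814e-01, -2.55228465e-01,
         1.19663626e+02],
       [ 9.36395370e-01,  3.37308593e-01,  9.68845877e-02,
         5.17009380e+02],
       [-1.19662180e-03, -2.72995899e-01,  9.62014453e-01,
         3.72258137e+02],
       [ 0.00000000e+00,  0.00000000e+00,  0.00000000e+00,
         1.00000000e+00]])}
```

View pics/top0.png

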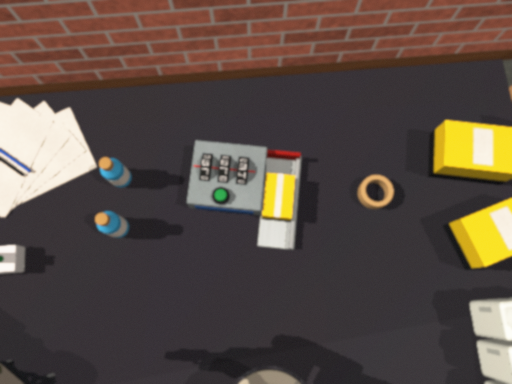

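View pics/scene0.png

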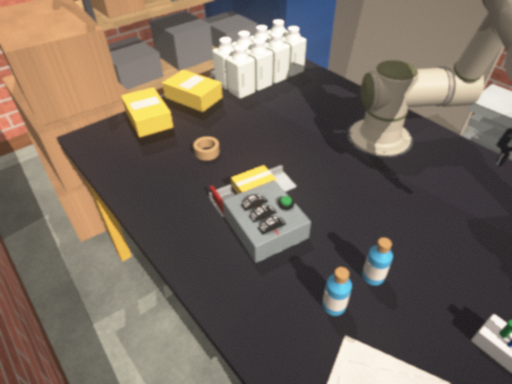

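View pics/wrist0.png

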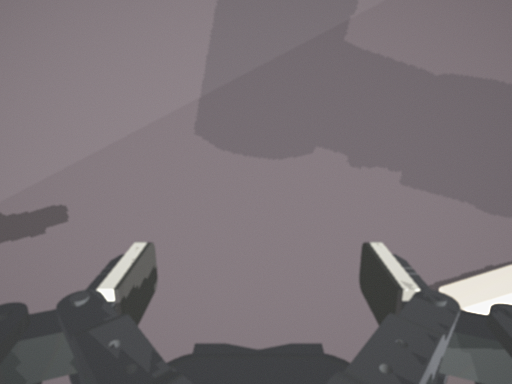

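The top view shows the coder at about (187–300, 140–250), with the key at (221,195), the carton at (279,197) and the tape at (376,192). The bottles are at (115,170) and (112,223). Next I'll enlarge it and fit the pose from depth.

```bash
cat > h.py <<'E'
import numpy as np,cv2
def load(f):
    z=np.load(f);return z['p'],z['d'],z['K'],z['T']
def cloud(d,K,T):
    v,u=np.mgrid[:d.shape[0],:d.shape[1]].astype(float)
    P=np.stack([(u-K[0,2])/K[0,0]*d,-(v-K[1,2])/K[1,1]*d,-d],-1)
    return P@T[:3,:3].T+T[:3,3]
def proj(W,K,T):
    c=(np.atleast_2d(W)-T[:3,3])@T[:3,:3]
    return np.stack([K[0,0]*c[:,0]/-c[:,2]+K[0,2],K[1,1]*-c[:,1]/-c[:,2]+K[1,2]],1)
E
python3 - <<'E'
from h import *
p,d,K,T=load("top0.npz")
c=p[130:260,170:320][:,:,::-1];cv2.imwrite("pics/topc.png",cv2.resize(c,None,fx=5,fy=5,interpolation=2)[:600,:750])
W=cloud(d,K,T)
s=W[130:260,170:320]
m=(abs(s[...,2]-75)<5)
pts=s[m][:,:2].astype(np.float32)
r=cv2.minAreaRect(pts);print(r,m.sum()); 
for n,(u,v) in dict(key=(221,195),carton=(279,197),hous=(200,195),tape=(376,178),floor=(275,240),stop=(283,154)).items(): print(n,W[v,u].round(1))
for f in("scene0.npz",):
    p,d,K,T=load(f);W=cloud(d,K,T);s=W
    m=(abs(s[...,2]-75)<5)&(s[...,0]>300)&(s[...,0]<600)&(abs(s[...,1])<200)
    print(cv2.minAreaRect(s[m][:,:2].astype(np.float32)),m.sum())
E
```

```text
((617.261962890625, 26.114913940429688), (283.78118896484375, 186.00238037109375), 77.62822723388672) 3710
key [564.6  82.3  96.5]
carton [553.9 -71.3  66.8]
hous [574.5 139.9  73.4]
tape [ 593.3 -347.4   38. ]
floor [446.7 -53.9   4.5]
stop [678.3 -94.6  53.5]
((569.189697265625, 43.193328857421875), (264.52630615234375, 79.7698745727539), 81.40396881103516) 873
```

View pics/topc.png

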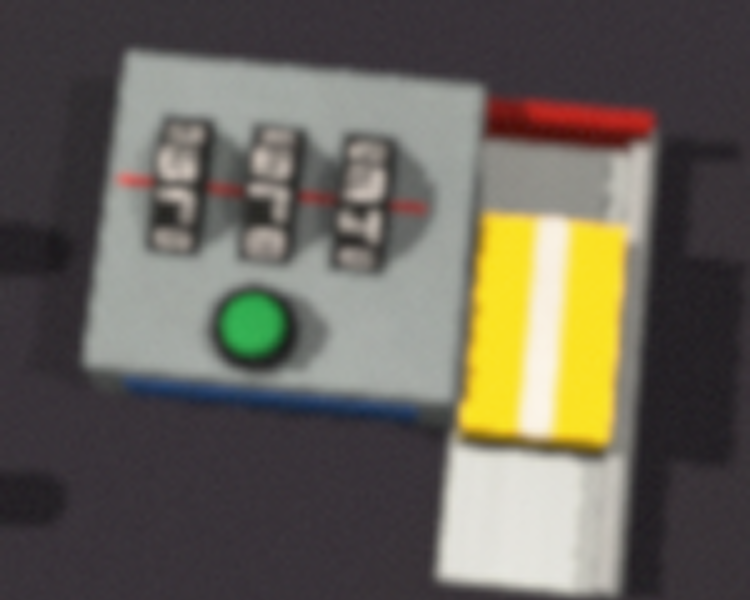

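```bash
cat >> h.py <<'E'
def ray(u,v,z,K,T):
    r=T[:3,:3]@np.array([(u-K[0,2])/K[0,0],-(v-K[1,2])/K[1,1],-1.]);t=(z-T[2,3])/r[2];return T[:3,3]+t*r
E
python3 - <<'E'
from h import *
from scipy.optimize import least_squares
p,d,K,T=load("top0.npz")
px=np.array([(125,50),(487,85),(452,406),(84,368),(437,580)])/5+[170,130]-0.4
M=np.array([(90,160,75),(90,-40,75),(-90,-40,75),(-90,160,75),(-175,-40,6.)])
def w(x,M): 
    c,s=np.cos(x[2]),np.sin(x[2]);return np.c_[x[0]+c*M[:,0]-s*M[:,1],x[1]+s*M[:,0]+c*M[:,1],M[:,2]]
r=least_squares(lambda x:(proj(w(x,M),K,T)-px).ravel(),[600,0,0]);print(r.x,np.reshape(r.fun,(-1,2)).round(2))
key=ray(170+254/5,130+322/5,93,K,T);
def inv(P):
    x=r.x;dx,dy=P[0]-x[0],P[1]-x[1];c,s=np.cos(x[2]),np.sin(x[2]);return c*dx+s*dy,-s*dx+c*dy
print("key",key,inv(key))
for n,q in dict(c1=(487,214),c2=(628,226),c3=(612,443),c4=(462,430)).items():
    P=ray(170+q[0]/5,130+q[1]/5,66,K,T);print(n,P,inv(P))
for n,Q in dict(wl=(15,120,98),wm=(15,70,98),wr=(15,20,98),redl=(15,150,75)).items():
    W=w(r.x,np.array([Q],float));print(n,W,(proj(W,K,T)-[170,130])*5)
E
```

```text
[ 6.14465922e+02  5.02111480e+00 -1.80561039e-01] [[ 0.19  0.08]
 [-0.07  0.08]
 [ 0.44 -0.06]
 [-0.58 -0.03]
 [ 0.03 -0.07]]
key [567.09460426  82.98373465  93.        ] (np.float64(-60.601852492971965), np.float64(68.18817575487839))
c1 [624.00237482 -45.94116198  66.        ] (np.float64(18.533302712641753), np.float64(-48.421217217158095))
c2 [ 611.22726781 -121.93938113   66.        ] (np.float64(19.6137550760696), np.float64(-125.47811370940752))
c3 [ 492.62558953 -101.51983735   66.        ] (np.float64(-100.72679974946018), np.float64(-126.68919810156771))
c4 [505.8182932  -22.48554138  66.        ] (np.float64(-101.94166756177466), np.float64(-46.57058936766106))
wl [[650.77185079 120.37656346  98.        ]] [[173.84772349 172.87002928]]
wm [[641.79277481  71.18940869  98.        ]] [[266.88395238 182.04039585]]
wr [[632.81369883  22.00225391  98.        ]] [[360.1606533 191.2344652]]
redl [[656.15929637 149.88885632  75.        ]] [[123.82311169 179.84752964]]
```

```bash
cat >> h.py <<'E'
from scipy.spatial.transform import Rotation as R
from rig import sense,capture,calibration
C=np.array([614.5,5.0]);YAW=-0.1806
def c2w(x,y,z):
    c,s=np.cos(YAW),np.sin(YAW);return np.array([C[0]+c*x-s*y,C[1]+s*x+c*y,z])
def w2c(P):
    c,s=np.cos(YAW),np.sin(YAW);a,b=P[0]-C[0],P[1]-C[1];return np.array([c*a+s*b,-s*a+c*b,P[2]])
def Rt(s): 
    q=s['ee_rot'];return R.from_quat([q[1],q[2],q[3],q[0]])
def target(zsign,axis='y'):  # tool x down; tool z along sign*coder axis
    a=np.array([-np.sin(YAW),np.cos(YAW),0]) if axis=='y' else np.array([np.cos(YAW),np.sin(YAW),0])
    X=np.array([0,0,-1.]);Z=zsign*a;return R.from_matrix(np.c_[X,np.cross(Z,X),Z])
def plan(x,y,z,Rg):
    s=sense();r=Rt(s);d=c2w(x,y,z)-s['eef_pos']
    l=r.inv().apply(d)/300;w=(r.inv()*Rg).as_rotvec()/0.5
    print("now coder",w2c(s['eef_pos']).round(1),"dist",np.linalg.norm(d).round(),"lin",l.round(4),"rot",w.round(4))
E
python3 - <<'E'
from h import *
s=sense();r=Rt(s);print(r.as_matrix().round(3))
c=calibration("wrist")["world_from_camera"]
print("cam in tool",r.inv().apply(c[:3,3]-s['eef_pos']),"look",r.inv().apply(-c[:3,2]),"up",r.inv().apply(c[:3,1]))
for a in 'yx':
  for g in(1,-1): print(a,g,(r.inv()*target(g,a)).as_rotvec().round(3))
E
```

```text
[[-0.    -0.936  0.351]
 [-0.001  0.351  0.936]
 [-1.     0.    -0.001]]
cam in tool [-141.42139512   69.50932608    1.16323299] look [ 9.61952267e-01 -2.73217550e-01 -8.02162307e-05] up [ 2.73217521e-01  9.61952242e-01 -2.65630602e-04]
y 1 [-0.178 -0.001 -0.   ]
y -1 [ 2.963e+00 -0.000e+00  1.000e-03]
x 1 [ 1.393e+00 -1.000e-03  0.000e+00]
x -1 [-1.749e+00 -0.000e+00 -1.000e-03]
```

```bash
python3 - <<'E'
from h import *
plan(10,70,180,target(1)); plan(10,70,215,target(1))
E
```

```text
now coder [-510.6  401.2  230.9] dist 619.0 lin [ 0.17   -1.9036 -0.7788] rot [-0.3564 -0.0017 -0.0005]
now coder [-510.6  401.2  230.9] dist 617.0 lin [ 0.0533 -1.9036 -0.7789] rot [-0.3564 -0.0017 -0.0005]
```

```bash
python3 -m jog '[{"linear":[0,-0.95,-0.39],"rotation":[-0.356,0,0],"grip":0},{"linear":[0,-0.95,-0.39],"rotation":[-0.356,0,0],"grip":0},{"linear":[0,-0.95,-0.39],"rotation":[-0.356,0,0],"grip":0},{"linear":[0,-0.95,-0.39],"rotation":[-0.356,0,0],"grip":0},{"linear":[0,-0.95,-0.39],"rotation":[-0.356,0,0],"grip":0},{"linear":[0,-0.95,-0.39],"rotation":[-0.356,0,0],"grip":0},{"linear":[0,-0.95,-0.39],"rotation":[-0.356,0,0],"grip":0},{"linear":[0,-0.95,-0.39],"rotation":[-0.356,0,0],"grip":0},{"linear":[0,-0.95,-0.39],"rotation":[-0.356,0,0],"grip":0}]' 40
python3 - <<'E'
from h import *
plan(10,70,180,target(1))
E
```

```text
time_s: 0.9
eef_pos: [412.7, 278.9, 230.5]
ee_rot: [0.544, -0.452, 0.545, 0.451]
force: [0.7, -0.1, 0.1]
grip_width: -0.002
now coder [-247.8  233.2  230.5] dist 309.0 lin [ 0.1691 -0.8619 -0.5396] rot [-0.0097 -0.0034 -0.0004]
```

```bash
python3 -m jog '[{"linear":[0.17,-0.862,-0.54],"rotation":[-0.01,-0.003,0],"grip":0},{"linear":[0.17,-0.862,-0.54],"rotation":[-0.01,-0.003,0],"grip":0},{"linear":[0.17,-0.862,-0.54],"rotation":[-0.01,-0.003,0],"grip":0},{"linear":[0.17,-0.862,-0.54],"rotation":[-0.01,-0.003,0],"grip":0},{"linear":[0.17,-0.862,-0.54],"rotation":[-0.01,-0.003,0],"grip":0},{"linear":[0.17,-0.862,-0.54],"rotation":[-0.01,-0.003,0],"grip":0},{"linear":[0.17,-0.862,-0.54],"rotation":[-0.01,-0.003,0],"grip":0},{"linear":[0.17,-0.862,-0.54],"rotation":[-0.01,-0.003,0],"grip":0},{"linear":[0.17,-0.862,-0.54],"rotation":[-0.01,-0.003,0],"grip":0},{"linear":[0.17,-0.862,-0.54],"rotation":[-0.01,-0.003,0],"grip":0}]' 40
cat >> h.py <<'E'
def snap(name):
    c=calibration("wrist");p,d=capture("wrist");cv2.imwrite(f"pics/{name}.png",p[:,:,::-1]);np.savez(f"{name}.npz",p=p,d=d,K=c["intrinsics"],T=c["world_from_camera"])
    return p,d,c["intrinsics"],c["world_from_camera"]
E
python3 - <<'E'
from h import *
plan(10,70,180,target(1))
p,d,K,T=snap("w1")
W=cloud(d,K,T)
for n,Q in dict(wl=(15,120,98),wm=(15,70,98),wr=(15,20,98),key=(-60.6,68.2,93),fr=(90,-40,75),fl=(90,160,75)).items():
    u=proj(c2w(*Q),K,T)[0];print(n,u.round(1))
    i,j=u.round().astype(int)
    if 0<=i<512 and 0<=j<384: print(w2c(W[j,i]).round(1))
E
```

```text
time_s: 1.73
eef_pos: [636.9, 71.7, 178.7]
ee_rot: [0.543, -0.452, 0.544, 0.453]
force: [-0.0, 0.6, 0.5]
grip_width: 0.001
now coder [ 10.   69.7 178.7] dist 1.0 lin [-0.0043  0.0001  0.0011] rot [-0.0018 -0.0003 -0.0039]
wl [329.8 203. ]
[ 15.4 120.4  96.9]
wm [256.7 203. ]
[15.2 70.2 97.4]
wr [183.5 203.1]
[14.9 19.7 98.1]
key [253.7  87.9]
[-60.5  68.4  96. ]
fr [120.7 282.4]
[135.5 -73.8  -0.6]
fl [368.4 282.2]
[1.352e+02 1.867e+02 1.000e-01]
```

View pics/w1.png

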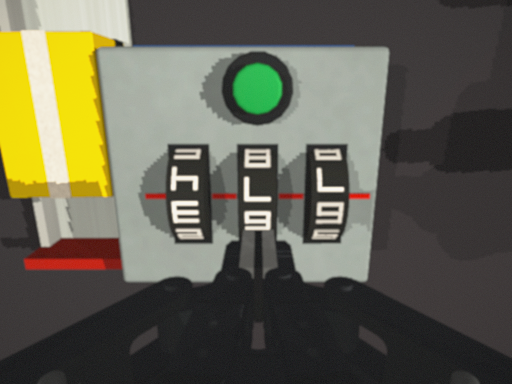

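```bash
python3 - <<'E'
import cv2
p=cv2.imread("pics/w1.png")[135:250,130:390];p=cv2.rotate(p,1);cv2.imwrite("pics/w1c.png",cv2.resize(p,None,fx=3,fy=3,interpolation=2))
E
```

```text
(no output)
```

View pics/w1c.png

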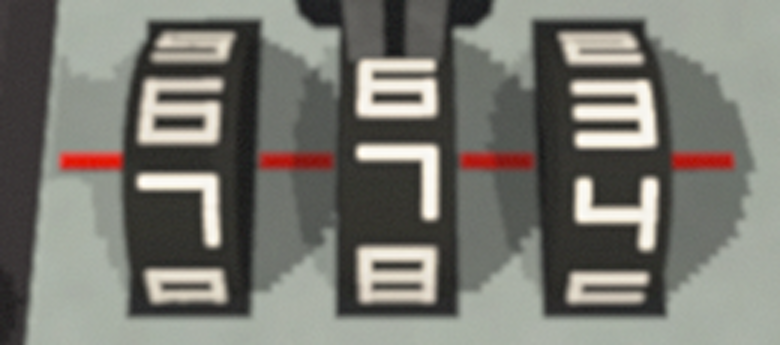

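```bash
cat >> h.py <<'E'
def unwrap(p,K,T,name,dz=0):
    th=np.linspace(-1.3,1.3,521);out=[]
    for n,y in(("L",120),("M",70),("R",20)):
        yy=np.linspace(y+13,y-13,120)
        G=np.array([[c2w(15-38*np.sin(t),v,60+dz+38*np.cos(t)) for v in yy] for t in th]).reshape(-1,3)
        m=proj(G,K,T).reshape(len(th),len(yy),2).astype(np.float32)
        im=cv2.remap(p,m[...,0],m[...,1],1)
        br=im[:,20:100].min(2).astype(float);f=br.max(1)
        on=f>120;e=np.flatnonzero(np.diff(on.astype(int)))
        segs=[];st=None
        for i in e:
            if on[i+1]: st=i+1
            elif st is not None: segs.append((round(float(th[st]),3),round(float(th[i]),3),round(float(th[st]+th[i])/2,3)))
        print(n,segs)
        im=im.copy();im[260]=[255,0,0];out+= [im,np.full((521,30,3),128,np.uint8)]
    cv2.imwrite(f"pics/{name}.png",np.hstack(out)[:,:,::-1])
E
python3 - <<'E'
from h import *
unwrap(*[load("w1.npz")[i] for i in(0,2,3)],"u1")
E
```

```text
L [(-0.445, 0.025, -0.21), (0.205, 0.66, 0.432), (0.815, 1.105, 0.96)]
M [(-0.665, -0.14, -0.403), (0.03, 0.49, 0.26), (0.655, 1.11, 0.883)]
R [(-0.43, 0.055, -0.188), (0.235, 0.685, 0.46), (0.84, 1.115, 0.978)]
```

View pics/u1.png

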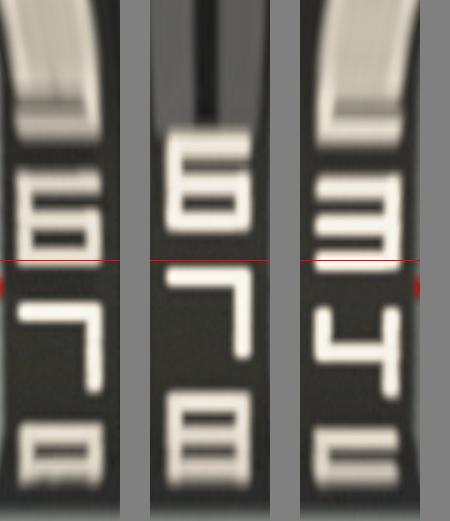

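```bash
python3 -m jog '[{"linear":[0.12,-0.04,0.001],"rotation":[0,0,0],"grip":0},{"linear":[0.235,-0.04,0.001],"rotation":[0,0,0],"grip":0},{"linear":[0.26,-0.04,0.001],"rotation":[0,0,0],"grip":0},{"linear":[0.27,-0.04,0.001],"rotation":[0,0,0],"grip":0},{"linear":[0.282,-0.04,0.001],"rotation":[0,0,0],"grip":0},{"linear":[0.282,-0.04,0.001],"rotation":[0,0,0],"grip":0},{"linear":[0.282,-0.04,0.001],"rotation":[0,0,0],"grip":0}]' 40
python3 - <<'E'
from h import *
plan(8,70,94,target(1));print(sense()['force'])
E
```

```text
time_s: 2.37
eef_pos: [648.9, 71.2, 96.9]
ee_rot: [0.543, -0.453, 0.542, 0.453]
force: [-0.3, 1.1, 2.9]
grip_width: 0.001
now coder [22.  71.3 96.9] dist 14.0 lin [ 0.0096  0.0466 -0.0044] rot [0.0015 0.0014 0.0037]
[-0.25297048  1.14484642  2.86833045]
```

```bash
python3 -m jog '[{"linear":[0.01,0,-0.004],"rotation":[0,0,0],"grip":0},{"linear":[0.016,0,-0.004],"rotation":[0,0,0],"grip":0},{"linear":[0.016,0,-0.004],"rotation":[0,0,0],"grip":0},{"linear":[0.016,0,-0.004],"rotation":[0,0,0],"grip":0}]' 40
python3 - <<'E'
from h import *
plan(8,70,94,target(1));print(sense()['force'])
E
```

```text
time_s: 2.7
eef_pos: [649.1, 70.2, 92.8]
ee_rot: [0.544, -0.454, 0.542, 0.452]
force: [0.6, 2.9, 4.8]
grip_width: 0.0
now coder [22.4 70.4 92.8] dist 14.0 lin [-0.0043  0.0478 -0.0011] rot [0.0015 0.0023 0.0066]
[0.58414007 2.88520904 4.75074908]
```

```bash
python3 -m jog '[{"linear":[0,0.008,0],"rotation":[0,0,0],"grip":0},{"linear":[0,0.02,0],"rotation":[0,0,0],"grip":0},{"linear":[0,0.032,0],"rotation":[0,0,0],"grip":0},{"linear":[0,0.042,0],"rotation":[0,0,0],"grip":0},{"linear":[0,0.047,0],"rotation":[0,0,0],"grip":0},{"linear":[0,0.047,0],"rotation":[0,0,0],"grip":0},{"linear":[0,0.047,0],"rotation":[0,0,0],"grip":0}]' 40
python3 - <<'E'
from h import *
plan(35,120,115,target(1));print(sense()['force'])
E
```

```text
time_s: 3.28
eef_pos: [635.0, 72.7, 92.7]
ee_rot: [0.544, -0.454, 0.542, 0.453]
force: [-0.4, 3.1, 4.7]
grip_width: -0.001
now coder [ 8.  70.3 92.7] dist 61.0 lin [-0.074  -0.0903  0.1656] rot [0.0016 0.0022 0.0054]
[-0.4225884   3.07898388  4.73591016]
```

```bash
python3 -m jog '[{"linear":[-0.075,0,0],"rotation":[0,0,0],"grip":0},{"linear":[-0.075,0,0],"rotation":[0,0,0],"grip":0},{"linear":[-0.075,-0.05,0.09],"rotation":[0,0,0],"grip":0},{"linear":[-0.075,-0.09,0.165],"rotation":[0,0,0],"grip":0},{"linear":[-0.075,-0.09,0.165],"rotation":[0,0,0],"grip":0},{"linear":[-0.04,-0.09,0.165],"rotation":[0,0,0],"grip":0},{"linear":[-0.01,-0.09,0.165],"rotation":[0,0,0],"grip":0},{"linear":[0,-0.09,0.165],"rotation":[0,0,0],"grip":0},{"linear":[0,-0.09,0.165],"rotation":[0,0,0],"grip":0},{"linear":[0,-0.09,0.165],"rotation":[0,0,0],"grip":0}]' 40
python3 - <<'E'
from h import *
plan(-5,120,93,target(1));print(sense()['force'])
E
```

```text
time_s: 4.12
eef_pos: [670.4, 116.1, 93.1]
ee_rot: [0.544, -0.454, 0.542, 0.452]
force: [0.7, 0.3, 4.5]
grip_width: 0.0
now coder [ 35.1 119.3  93.1] dist 40.0 lin [-0.0002  0.1336  0.0022] rot [0.0004 0.0021 0.0061]
[0.74532359 0.34706955 4.49181774]
```

```bash
python3 -m jog '[{"linear":[0,0.01,0.001],"rotation":[0,0,0],"grip":0},{"linear":[0,0.027,0.002],"rotation":[0,0,0],"grip":0},{"linear":[0,0.044,0.002],"rotation":[0,0,0],"grip":0},{"linear":[0,0.061,0.002],"rotation":[0,0,0],"grip":0},{"linear":[0,0.078,0.002],"rotation":[0,0,0],"grip":0},{"linear":[0,0.095,0.002],"rotation":[0,0,0],"grip":0},{"linear":[0,0.112,0.002],"rotation":[0,0,0],"grip":0},{"linear":[0,0.125,0.002],"rotation":[0,0,0],"grip":0},{"linear":[0,0.133,0.002],"rotation":[0,0,0],"grip":0},{"linear":[0,0.133,0.002],"rotation":[0,0,0],"grip":0},{"linear":[0,0.133,0.002],"rotation":[0,0,0],"grip":0}]' 40
python3 - <<'E'
from h import *
plan(20,70,180,target(1));print(sense()['force'])
E
```

```text
time_s: 5.03
eef_pos: [630.9, 124.1, 92.7]
ee_rot: [0.544, -0.453, 0.542, 0.453]
force: [-1.5, -0.2, 3.6]
grip_width: -0.001
now coder [ -5.2 120.1  92.7] dist 104.0 lin [-0.291  -0.0846 -0.1666] rot [0.0005 0.0023 0.0039]
[-1.49423089 -0.18094132  3.55357299]
```

```bash
python3 -m jog '[{"linear":[-0.06,0,0],"rotation":[0,0,0],"grip":0},{"linear":[-0.12,0,0],"rotation":[0,0,0],"grip":0},{"linear":[-0.29,-0.085,-0.167],"rotation":[0,0,0],"grip":0},{"linear":[-0.29,-0.085,-0.167],"rotation":[0,0,0],"grip":0},{"linear":[-0.29,-0.085,-0.167],"rotation":[0,0,0],"grip":0},{"linear":[-0.29,-0.085,-0.167],"rotation":[0,0,0],"grip":0}]' 40
python3 - <<'E'
from h import *
p,d,K,T=snap("w2");unwrap(p,K,T,"u2")
print(proj(np.array([c2w(15,y,75) for y in(145,95,45,-5)]),K,T))
E
```

```text
time_s: 5.53
eef_pos: [647.5, 69.3, 180.1]
ee_rot: [0.545, -0.453, 0.542, 0.452]
force: [0.4, 0.0, -0.0]
grip_width: 0.005
L [(-0.625, -0.135, -0.38), (0.045, 0.505, 0.275), (0.67, 1.12, 0.895)]
M [(-0.29, 0.18, -0.055), (0.355, 0.81, 0.582), (0.945, 1.1, 1.022)]
R [(-0.42, 0.06, -0.18), (0.235, 0.69, 0.463), (0.845, 1.12, 0.982)]
[[358.03337181 177.88714111]
 [290.74070226 178.00392973]
 [223.40806926 178.12078772]
 [156.03543719 178.23771512]]
```

View pics/w2.png

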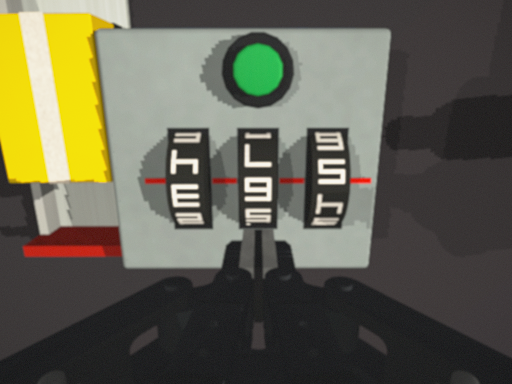

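View pics/u2.png

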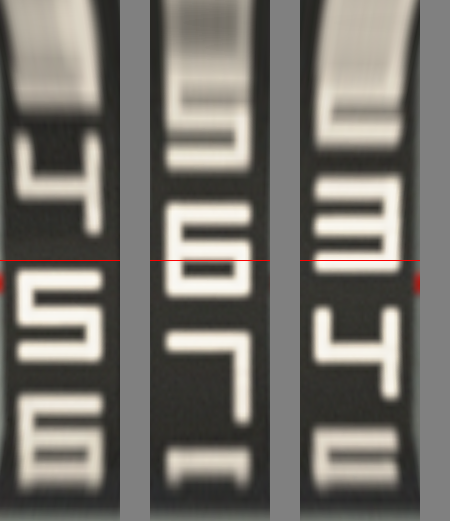

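```bash
cat >> h.py <<'E'
def bars(p,K,T):
    P=p.astype(int);m=(P[...,0]>120)&(P[...,1]<60)&(P[...,2]<60)
    pr=proj(np.array([c2w(15,y,75) for y in(148,95,45,-7)]),K,T)
    o=[]
    for u,v in pr:
        a,b=int(u),int(v);w=m[b-12:b+13,a-4:a+5];r=np.nonzero(w)[0]
        if len(r): o.append(r.mean()+b-12-v)
    print("bar row residuals",np.round(o,2));return float(np.median(o))
def digits(name):
    p,d,K,T=load(name+".npz");b=bars(p,K,T);K=K.copy();K[1,2]+=b;unwrap(p,K,T,"u_"+name)
E
python3 - <<'E'
from h import *
for n in("w1","w2"): digits(n)
E
```

```text
bar row residuals [2.25 2.57 2.57 2.12]
L [(-1.08, -0.54, -0.81), (-0.38, 0.07, -0.155), (0.25, 0.71, 0.48), (0.87, 1.19, 1.03)]
M [(-0.575, -0.095, -0.335), (0.075, 0.535, 0.305), (0.705, 1.195, 0.95)]
R [(-1.065, -0.51, -0.787), (-0.37, 0.1, -0.135), (0.275, 0.735, 0.505), (0.9, 1.195, 1.048)]
bar row residuals [2.12 2.25 2.2  2.26]
L [(-0.555, -0.09, -0.323), (0.085, 0.545, 0.315), (0.715, 1.205, 0.96)]
M [(-0.24, 0.22, -0.01), (0.395, 0.86, 0.628), (1.005, 1.18, 1.093)]
R [(-1.035, -0.51, -0.773), (-0.365, 0.1, -0.132), (0.275, 0.735, 0.505), (0.895, 1.205, 1.05)]
```

```bash
python3 - <<'E'
from h import *
plan(22,120,93,target(1))
E
```

```text
now coder [ 19.9  70.  178.7] dist 99.0 lin [ 0.2861 -0.0068  0.166 ] rot [-0.0006  0.0033  0.0015]
```

```bash
python3 -m jog '[{"linear":[0.1,-0.007,0.083],"rotation":[0,0,0],"grip":0},{"linear":[0.19,-0.007,0.166],"rotation":[0,0,0],"grip":0},{"linear":[0.22,-0.007,0.166],"rotation":[0,0,0],"grip":0},{"linear":[0.25,-0.007,0.166],"rotation":[0,0,0],"grip":0},{"linear":[0.275,-0.007,0.166],"rotation":[0,0,0],"grip":0},{"linear":[0.286,-0.007,0.166],"rotation":[0,0,0],"grip":0},{"linear":[0.286,-0.007,0.166],"rotation":[0,0,0],"grip":0},{"linear":[0.286,-0.007,0.166],"rotation":[0,0,0],"grip":0}]' 40
python3 - <<'E'
from h import *
plan(10,120,93,target(1));print(sense()['force'])
E
```

```text
time_s: 6.25
eef_pos: [658.3, 118.9, 94.3]
ee_rot: [0.544, -0.453, 0.542, 0.452]
force: [-0.2, 2.4, 4.4]
grip_width: -0.003
now coder [ 22.6 119.9  94.3] dist 13.0 lin [0.0041 0.042  0.0002] rot [-0.0015  0.0048  0.0054]
[-0.15582099  2.42322264  4.36400697]
```

Draw 12.3 mm, then lift and go to the right wheel at x=20.

```bash
python3 -m jog '[{"linear":[0.003,0.008,0],"rotation":[0,0,0],"grip":0},{"linear":[0.003,0.02,0],"rotation":[0,0,0],"grip":0},{"linear":[0.003,0.032,0],"rotation":[0,0,0],"grip":0},{"linear":[0.003,0.041,0],"rotation":[0,0,0],"grip":0},{"linear":[0.003,0.041,0],"rotation":[0,0,0],"grip":0},{"linear":[0.003,0.041,0],"rotation":[0,0,0],"grip":0}]' 40
python3 - <<'E'
from h import *
plan(19,20,93,target(1));print(sense()['force'])
E
```

```text
time_s: 6.75
eef_pos: [645.9, 121.0, 93.5]
ee_rot: [0.544, -0.453, 0.542, 0.453]
force: [0.1, 0.1, 4.2]
grip_width: 0.003
now coder [ 10.1 119.8  93.5] dist 100.0 lin [ 0.0011 -0.03   -0.3327] rot [-0.0015  0.0044  0.0048]
[0.1318816  0.08428993 4.21999113]
```

```bash
python3 -m jog '[{"linear":[-0.08,0,0],"rotation":[0,0,0],"grip":0},{"linear":[-0.08,0,0],"rotation":[0,0,0],"grip":0},{"linear":[-0.08,-0.03,-0.12],"rotation":[0,0,0],"grip":0},{"linear":[-0.08,-0.03,-0.24],"rotation":[0,0,0],"grip":0},{"linear":[-0.08,-0.03,-0.333],"rotation":[0,0,0],"grip":0},{"linear":[-0.08,-0.03,-0.333],"rotation":[0,0,0],"grip":0},{"linear":[-0.04,-0.03,-0.333],"rotation":[0,0,0],"grip":0},{"linear":[-0.01,-0.03,-0.333],"rotation":[0,0,0],"grip":0},{"linear":[0.002,-0.03,-0.333],"rotation":[0,0,0],"grip":0},{"linear":[0.002,-0.03,-0.333],"rotation":[0,0,0],"grip":0},{"linear":[0.002,-0.03,-0.333],"rotation":[0,0,0],"grip":0}]' 40
python3 - <<'E'
from h import *
plan(14,20,93,target(1));print(sense()['force'])
E
```

```text
time_s: 7.67
eef_pos: [636.9, 21.6, 92.7]
ee_rot: [0.544, -0.453, 0.542, 0.453]
force: [-1.2, -2.5, 4.6]
grip_width: -0.002
now coder [19.  20.3 92.7] dist 5.0 lin [-0.001   0.0168 -0.0012] rot [0.0007 0.0031 0.0048]
[-1.2490877  -2.52232293  4.55024413]
```

```bash
python3 -m jog '[{"linear":[0,0.008,0],"rotation":[0,0,0],"grip":0},{"linear":[0,0.0175,0],"rotation":[0,0,0],"grip":0},{"linear":[0,0.0175,0],"rotation":[0,0,0],"grip":0},{"linear":[0,0.0175,0],"rotation":[0,0,0],"grip":0},{"linear":[-0.06,0.0175,0],"rotation":[0,0,0],"grip":0},{"linear":[-0.15,0.0175,0],"rotation":[0,0,0],"grip":0},{"linear":[-0.29,0,0.166],"rotation":[0,0,0],"grip":0},{"linear":[-0.29,0,0.166],"rotation":[0,0,0],"grip":0},{"linear":[-0.29,0,0.166],"rotation":[0,0,0],"grip":0},{"linear":[-0.29,0,0.166],"rotation":[0,0,0],"grip":0}]' 40
python3 - <<'E'
from h import *
snap("w3");digits("w3");plan(0,0,0,target(1))
E
```

```text
time_s: 8.5
eef_pos: [645.4, 71.6, 179.4]
ee_rot: [0.544, -0.454, 0.542, 0.453]
force: [-1.4, -0.6, -0.2]
grip_width: 0.002
bar row residuals [2.21 2.33 2.45 2.2 ]
L [(-0.235, 0.22, -0.008), (0.395, 0.865, 0.63), (1.015, 1.175, 1.095)]
M [(-0.245, 0.22, -0.013), (0.395, 0.86, 0.628), (1.005, 1.17, 1.088)]
R [(-0.19, 0.27, 0.04), (0.445, 0.91, 0.677), (1.06, 1.185, 1.122)]
now coder [ 18.1  70.1 178.3] dist 192.0 lin [ 0.5941  0.0606 -0.2345] rot [0.002  0.0031 0.    ]
```

View pics/u_w3.png

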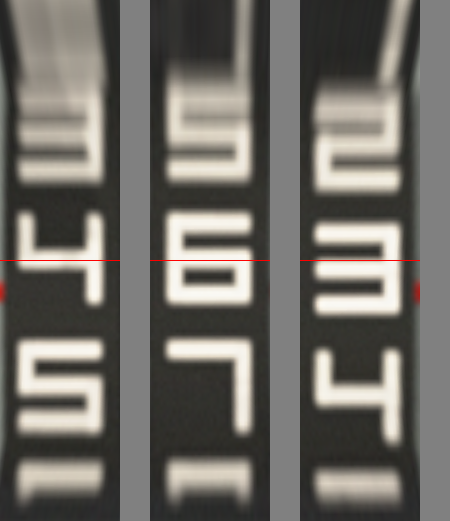

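```bash
python3 - <<'E'
from h import *
plan(14,20,93.5,target(1))
E
```

```text
now coder [ 18.1  70.1 178.3] dist 99.0 lin [ 0.2826  0.0139 -0.1674] rot [0.002  0.0031 0.    ]
```

```bash
python3 -m jog '[{"linear":[0.09,0.014,-0.083],"rotation":[0,0,0],"grip":0},{"linear":[0.18,0.014,-0.167],"rotation":[0,0,0],"grip":0},{"linear":[0.21,0.014,-0.167],"rotation":[0,0,0],"grip":0},{"linear":[0.235,0.014,-0.167],"rotation":[0,0,0],"grip":0},{"linear":[0.255,0.014,-0.167],"rotation":[0,0,0],"grip":0},{"linear":[0.27,0.014,-0.167],"rotation":[0,0,0],"grip":0},{"linear":[0.281,0.014,-0.167],"rotation":[0,0,0],"grip":0},{"linear":[0.281,0.014,-0.167],"rotation":[0,0,0],"grip":0},{"linear":[0.281,0.014,-0.167],"rotation":[0,0,0],"grip":0}]' 40
python3 - <<'E'
from h import *
plan(15.5,20,93.5,target(1));print(sense()['force'])
E
```

```text
time_s: 9.3
eef_pos: [632.3, 22.5, 94.8]
ee_rot: [0.543, -0.453, 0.542, 0.453]
force: [-0.9, -0.4, 2.6]
grip_width: 0.001
now coder [14.4 20.4 94.8] dist 2.0 lin [ 0.0044 -0.0038 -0.0014] rot [0.003  0.0029 0.003 ]
[-0.85299645 -0.38173751  2.60313287]
```

```bash
python3 -m jog '[{"linear":[0.005,0,0],"rotation":[0,0,0],"grip":0},{"linear":[0.005,-0.003,0],"rotation":[0,0,0],"grip":0},{"linear":[0.005,-0.005,0],"rotation":[0,0,0],"grip":0},{"linear":[0.005,-0.005,0],"rotation":[0,0,0],"grip":0},{"linear":[0.005,-0.005,0],"rotation":[0,0,0],"grip":0},{"linear":[-0.06,-0.005,0],"rotation":[0,0,0],"grip":0},{"linear":[-0.15,-0.005,0],"rotation":[0,0,0],"grip":0},{"linear":[-0.285,0,0.166],"rotation":[0,0,0],"grip":0},{"linear":[-0.285,0,0.166],"rotation":[0,0,0],"grip":0},{"linear":[-0.285,0,0.166],"rotation":[0,0,0],"grip":0},{"linear":[-0.285,0,0.166],"rotation":[0,0,0],"grip":0}]' 40
python3 - <<'E'
from h import *
p,d,K,T=snap("w4");digits("w4");plan(-140,-83,120,target(1))
W=cloud(d,K,T)
u,v=proj(c2w(-60.6,68.2,93),K,T)[0].round().astype(int);print(u,v)
for a in range(-20,21,10): print([w2c(W[v+b,u+a]).round(1).tolist() for b in(-15,0,15)])
E
```

```text
time_s: 10.22
eef_pos: [640.9, 72.2, 180.2]
ee_rot: [0.543, -0.454, 0.542, 0.454]
force: [-0.8, -0.3, -0.1]
grip_width: -0.0
bar row residuals [2.26 2.46 2.15 2.11]
L [(-0.235, 0.22, -0.008), (0.395, 0.86, 0.628), (1.015, 1.18, 1.097)]
M [(-0.84, -0.4, -0.62), (-0.245, 0.22, -0.013), (0.395, 0.86, 0.628), (1.005, 1.175, 1.09)]
R [(-0.22, 0.245, 0.012), (0.42, 0.885, 0.652), (1.035, 1.17, 1.103)]
now coder [ 13.7  69.9 179.1] dist 225.0 lin [ 0.1966  0.5132 -0.5091] rot [ 0.0039  0.0025 -0.0008]
252 81
[[-70.0, 55.1, 85.8], [-60.5, 55.6, 95.0], [-51.2, 54.8, 86.8]]
[[-69.5, 62.0, 95.2], [-60.5, 61.9, 95.9], [-51.4, 61.9, 96.7]]
[[-69.5, 68.2, 95.3], [-60.5, 68.2, 96.1], [-51.4, 68.2, 95.8]]
[[-69.5, 74.5, 95.1], [-60.6, 74.5, 95.4], [-51.4, 74.6, 95.1]]
[[-69.5, 80.7, 95.7], [-60.6, 80.8, 95.5], [-51.4, 80.9, 95.5]]
```

View pics/w4.png

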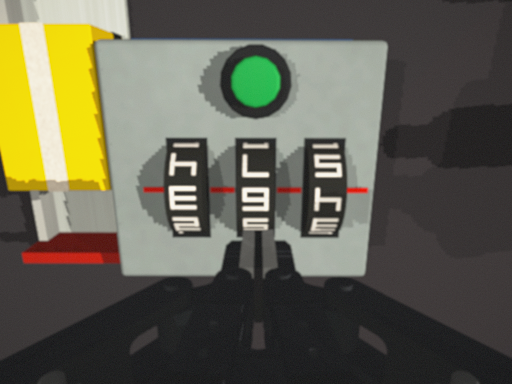

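Viewed upside-down, the wheels now read 4 (325,198), 6 (257,195) and 3 (187,195), each within about 0.02 rad of the red bars. The key is at (256,81). Next is the carton.

```bash
python3 -m jog '[{"linear":[0,0.12,-0.12],"rotation":[0,0,0],"grip":0},{"linear":[0,0.24,-0.24],"rotation":[0,0,0],"grip":0},{"linear":[0,0.36,-0.36],"rotation":[0,0,0],"grip":0},{"linear":[0,0.495,-0.51],"rotation":[0,0,0],"grip":0},{"linear":[0,0.495,-0.51],"rotation":[0,0,0],"grip":0},{"linear":[0,0.495,-0.51],"rotation":[0,0,0],"grip":0},{"linear":[0.12,0.495,-0.51],"rotation":[0,0,0],"grip":0},{"linear":[0.24,0.495,-0.51],"rotation":[0,0,0],"grip":0},{"linear":[0.36,0.495,-0.51],"rotation":[0,0,0],"grip":0},{"linear":[0.44,0.495,-0.51],"rotation":[0,0,0],"grip":0},{"linear":[0.5,0.495,-0.51],"rotation":[0,0,0],"grip":0},{"linear":[0.5,0.495,-0.51],"rotation":[0,0,0],"grip":0},{"linear":[0.5,0.495,-0.51],"rotation":[0,0,0],"grip":0}]' 40
python3 - <<'E'
from h import *
plan(-53,-83,29,target(1));print(sense()['force'])
E
```

```text
time_s: 11.35
eef_pos: [466.5, -52.8, 28.2]
ee_rot: [0.543, -0.452, 0.543, 0.454]
force: [-0.5, 0.7, 0.8]
grip_width: 0.0
now coder [-135.3  -83.4   28.2] dist 82.0 lin [-0.0035 -0.2742  0.001 ] rot [ 0.0023  0.0036 -0.0064]
[-0.46202829  0.68325639  0.77344958]
```

```bash
python3 -m jog '[{"linear":[0,-0.03,0],"rotation":[0,0,0],"grip":0},{"linear":[0,-0.055,0],"rotation":[0,0,0],"grip":0},{"linear":[0,-0.075,0],"rotation":[0,0,0],"grip":0},{"linear":[0,-0.09,0],"rotation":[0,0,0],"grip":0},{"linear":[0,-0.105,0],"rotation":[0,0,0],"grip":0},{"linear":[0,-0.12,0],"rotation":[0,0,0],"grip":0},{"linear":[0,-0.14,0],"rotation":[0,0,0],"grip":0},{"linear":[0,-0.16,0],"rotation":[0,0,0],"grip":0},{"linear":[0,-0.18,0],"rotation":[0,0,0],"grip":0},{"linear":[0,-0.2,0],"rotation":[0,0,0],"grip":0},{"linear":[0,-0.215,0],"rotation":[0,0,0],"grip":0},{"linear":[0,-0.23,0],"rotation":[0,0,0],"grip":0},{"linear":[0,-0.23,0],"rotation":[0,0,0],"grip":0}]' 40
python3 - <<'E'
from h import *
plan(-53,-83,29,target(1));print(sense()['force'])
p,d,K,T=snap("w5")
E
```

```text
time_s: 12.43
eef_pos: [535.3, -65.3, 28.0]
ee_rot: [0.543, -0.452, 0.543, 0.454]
force: [0.2, -0.1, -0.6]
grip_width: -0.0
now coder [-65.3 -83.4  28. ] dist 12.0 lin [-0.0035 -0.0409  0.0012] rot [ 0.0023  0.0033 -0.004 ]
[ 0.17671607 -0.09843345 -0.58919965]
```

View pics/w5.png

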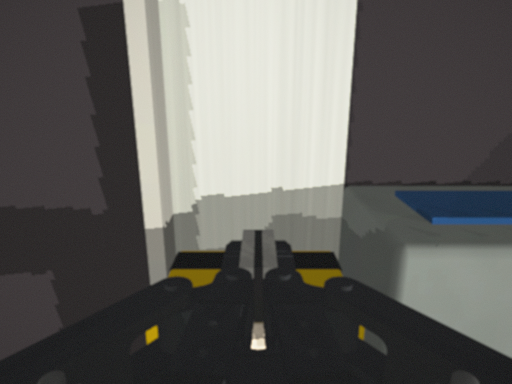

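The fingers are behind the carton's rear edge at (175–340, 255). I'll keep pushing gently toward the stop.

```bash
python3 -m jog '[{"linear":[0,-0.012,0],"rotation":[0,0,0],"grip":0},{"linear":[0,-0.024,0],"rotation":[0,0,0],"grip":0},{"linear":[0,-0.034,0],"rotation":[0,0,0],"grip":0},{"linear":[0,-0.042,0],"rotation":[0,0,0],"grip":0},{"linear":[0,-0.05,0],"rotation":[0,0,0],"grip":0},{"linear":[0,-0.05,0],"rotation":[0,0,0],"grip":0}]' 40
python3 - <<'E'
from h import *
plan(-53,-83,29,target(1));print(sense()['force'])
E
```

```text
time_s: 12.98
eef_pos: [550.2, -68.0, 27.9]
ee_rot: [0.543, -0.452, 0.543, 0.454]
force: [-0.3, 0.3, 0.2]
grip_width: 0.001
now coder [-50.1 -83.4  27.9] dist 3.0 lin [-0.0035  0.0095  0.0014] rot [ 0.0022  0.0033 -0.0031]
[-0.29520961  0.33202635  0.21978816]
```

```bash
python3 -m jog '[{"linear":[0,-0.006,0],"rotation":[0,0,0],"grip":0},{"linear":[0,-0.012,0],"rotation":[0,0,0],"grip":0},{"linear":[0,-0.018,0],"rotation":[0,0,0],"grip":0}]' 40
python3 - <<'E'
from h import *
plan(-53,-83,29,target(1));print(sense()['force'])
E
```

```text
time_s: 13.23
eef_pos: [551.0, -68.1, 27.8]
ee_rot: [0.54, -0.449, 0.545, 0.458]
force: [-39.1, 3.4, 26.9]
grip_width: -0.001
now coder [-49.3 -83.3  27.8] dist 4.0 lin [-0.0037  0.0124  0.0009] rot [ 0.0044  0.0037 -0.029 ]
[-39.07513427   3.36290838  26.92025762]
```

Firm contact: it is home against the stop. I'll back off, lift and look.

```bash
python3 -m jog '[{"linear":[0,0.02,0],"rotation":[0,0,0.029],"grip":0},{"linear":[0,0.06,0],"rotation":[0,0,0.029],"grip":0},{"linear":[0,0.1,0],"rotation":[0,0,0.029],"grip":0},{"linear":[-0.1,0.1,0],"rotation":[0,0,0.029],"grip":0},{"linear":[-0.23,0.1,0],"rotation":[0,0,0.029],"grip":0},{"linear":[-0.36,0.1,0],"rotation":[0,0,0.029],"grip":0},{"linear":[-0.5,0.0,0],"rotation":[0,0,0.029],"grip":0},{"linear":[-0.56,-0.12,0.1],"rotation":[0,0,0.029],"grip":0},{"linear":[-0.56,-0.2,0.14],"rotation":[0,0,0.029],"grip":0},{"linear":[-0.56,-0.2,0.14],"rotation":[0,0,0.029],"grip":0},{"linear":[-0.56,-0.2,0.14],"rotation":[0,0,0.029],"grip":0}]' 40
python3 - <<'E'
from h import *
snap("w6");digits("w6");plan(-60.6,68,120,target(1))
E
```

```text
time_s: 14.15
eef_pos: [620.9, -37.5, 194.4]
ee_rot: [0.536, -0.446, 0.548, 0.462]
force: [-0.5, 0.1, -1.0]
grip_width: -0.001
bar row residuals [2.22 2.35 2.12 1.69]
L [(-1.17, -0.4, -0.785), (-0.23, 0.22, -0.005), (0.405, 0.86, 0.633), (1.03, 1.165, 1.097)]
M [(-0.875, -0.405, -0.64), (-0.235, 0.225, -0.005), (0.395, 0.865, 0.63), (1.01, 1.185, 1.097)]
R [(-0.21, 0.245, 0.017), (0.42, 0.89, 0.655), (1.04, 1.18, 1.11)]
now coder [ 12.8 -41.3 194.2] dist 151.0 lin [0.2551 0.2361 0.3646] rot [ 0.0057  0.0035 -0.0604]
```

View pics/w6.png

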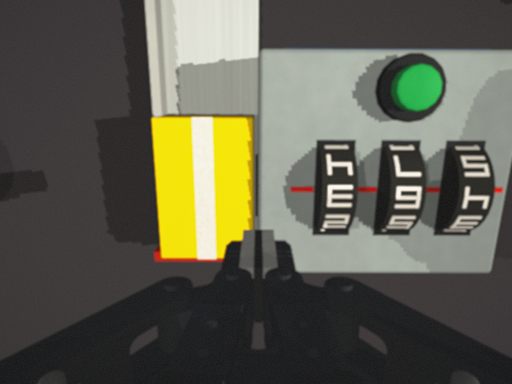

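```bash
python3 - <<'E'
from h import *
p,d,K,T=load("w6.npz");W=cloud(d,K,T)
P=p.astype(int);print([(v,P[v,180].tolist()) for v in range(112,122)])
K2=K.copy();K2[1,2]+=2.2
for u,v in((152,117),(180,117),(252,116.5),(160,257)): print(w2c(ray(u,v,66,K2,T)).round(1))
print(w2c(W[180,180]).round(1))
E
```

```text
[(112, [127, 128, 119]), (113, [110, 112, 106]), (114, [92, 87, 80]), (115, [98, 85, 45]), (116, [141, 116, 2]), (117, [206, 165, 9]), (118, [241, 212, 10]), (119, [246, 227, 10]), (120, [246, 231, 10]), (121, [246, 230, 10])]
[ -40.  -121.7   66. ]
[ -40.1 -100.    66. ]
[-40.7 -44.1  66. ]
[  78.1 -123.3   66. ]
[  11.9 -102.7   65.8]
```

The carton's rear edge is at x ≈ -40 mm, so it is home, and the wheels haven't moved. Now the print key.

```bash
python3 -m jog '[{"linear":[0.01,0.08,0.12],"rotation":[0.005,0.003,-0.06],"grip":0},{"linear":[0.01,0.16,0.24],"rotation":[0.005,0.003,-0.06],"grip":0},{"linear":[0.01,0.23,0.365],"rotation":[0.005,0.003,-0.06],"grip":0},{"linear":[0.01,0.23,0.365],"rotation":[0.005,0.003,-0.06],"grip":0},{"linear":[0.12,0.235,0.365],"rotation":[0.005,0.003,-0.06],"grip":0},{"linear":[0.2,0.236,0.365],"rotation":[0.005,0.003,-0.06],"grip":0},{"linear":[0.255,0.236,0.365],"rotation":[0.005,0.003,-0.06],"grip":0},{"linear":[0.255,0.236,0.365],"rotation":[0.005,0.003,-0.06],"grip":0}]' 40
python3 - <<'E'
from h import *
plan(-60.6,68,89,target(1));print(sense()['force'])
E
```

```text
time_s: 14.87
eef_pos: [564.4, 82.4, 116.7]
ee_rot: [0.541, -0.451, 0.545, 0.455]
force: [0.1, -0.3, -0.3]
grip_width: -0.002
now coder [-63.2  67.1 116.7] dist 28.0 lin [ 0.0924 -0.0093  0.003 ] rot [-0.0008 -0.0014 -0.014 ]
[ 0.05254575 -0.34810108 -0.26657126]
```

```bash
python3 -m jog '[{"linear":[0.04,-0.009,0.003],"rotation":[0,0,-0.014],"grip":0},{"linear":[0.065,-0.009,0.003],"rotation":[0,0,-0.014],"grip":0},{"linear":[0.078,-0.009,0.003],"rotation":[0,0,-0.014],"grip":0},{"linear":[0.086,-0.009,0.003],"rotation":[0,0,-0.014],"grip":0},{"linear":[0.092,-0.009,0.003],"rotation":[0,0,-0.014],"grip":0},{"linear":[0.092,-0.009,0.003],"rotation":[0,0,-0.014],"grip":0},{"linear":[0.092,-0.009,0.003],"rotation":[0,0,-0.014],"grip":0}]' 40
python3 - <<'E'
from h import *
plan(-60.6,68,87,target(1));print(sense()['force'])
E
```

```text
time_s: 15.45
eef_pos: [566.9, 82.4, 90.9]
ee_rot: [0.543, -0.453, 0.543, 0.452]
force: [-7.4, -1.9, 11.7]
grip_width: 0.005
now coder [-60.7  67.6  90.9] dist 4.0 lin [ 0.0131 -0.0003  0.0015] rot [-0.0004 -0.0029  0.0009]
[-7.42547499 -1.90284251 11.68934008]
```

```bash
python3 -m jog '[{"linear":[0.007,0,0],"rotation":[0,0,0],"grip":0},{"linear":[0.007,0,0],"rotation":[0,0,0],"grip":0},{"linear":[0.007,0,0],"rotation":[0,0,0],"grip":0}]' 40
python3 -c "
from rig import sense;print(sense()['force'],sense()['eef_pos'])"
```

```text
time_s: 15.7
eef_pos: [567.0, 82.3, 90.9]
ee_rot: [0.543, -0.454, 0.543, 0.452]
force: [-7.5, -0.3, 13.5]
grip_width: -0.004
[-7.50864666 -0.25457344 13.52519601] [566.95499996  82.32135689  90.92527759]
```

```bash
python3 -m jog '[{"linear":[0.015,0,0],"rotation":[0,0,0],"grip":0},{"linear":[0.015,0,0],"rotation":[0,0,0],"grip":0},{"linear":[0.015,0,0],"rotation":[0,0,0],"grip":0}]' 40
python3 -m jog '[{"linear":[-0.03,0,0],"rotation":[0,0,0],"grip":0},{"linear":[-0.08,0,0],"rotation":[0,0,0],"grip":0},{"linear":[-0.2,0,0],"rotation":[0,0,0],"grip":0},{"linear":[-0.3,-0.1,0],"rotation":[0,0,0],"grip":0},{"linear":[-0.3,-0.24,0],"rotation":[0,0,0],"grip":0},{"linear":[-0.3,-0.24,0],"rotation":[0,0,0],"grip":0},{"linear":[-0.3,-0.24,0],"rotation":[0,0,0],"grip":0}]' 40
python3 - <<'E'
from h import *
p,d,K,T=snap("w7");digits("w7");W=cloud(d,K,T)
u,v=proj(c2w(-60.6,68.2,95),K,T)[0].round().astype(int);print("key",w2c(W[v+2,u]).round(1))
q,_=capture("top");cv2.imwrite("pics/top7.png",q[:,:,::-1])
E
```

```text
time_s: 15.95
eef_pos: [567.1, 82.3, 90.6]
ee_rot: [0.543, -0.454, 0.543, 0.452]
force: [-14.8, -0.8, 30.9]
grip_width: 0.002
time_s: 16.53
eef_pos: [638.7, 69.1, 180.3]
ee_rot: [0.543, -0.454, 0.543, 0.452]
force: [-0.0, -0.4, -0.1]
grip_width: 0.0
bar row residuals [2.02 2.22 2.24 2.1 ]
L [(-0.235, 0.22, -0.008), (0.4, 0.865, 0.632), (1.015, 1.18, 1.097)]
M [(-0.75, -0.395, -0.573), (-0.245, 0.22, -0.013), (0.395, 0.86, 0.628), (1.01, 1.18, 1.095)]
R [(-0.22, 0.245, 0.012), (0.42, 0.885, 0.652), (1.04, 1.175, 1.107)]
key [-59.6  67.9  95.6]
```

View pics/w7.png

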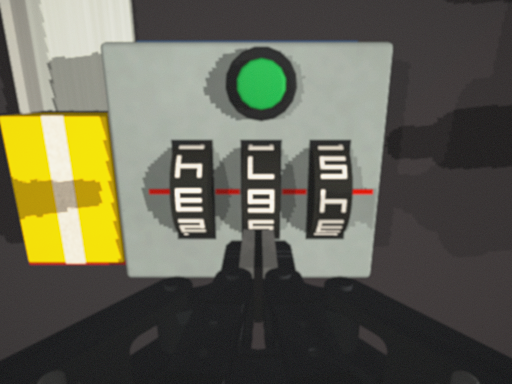

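View pics/top7.png

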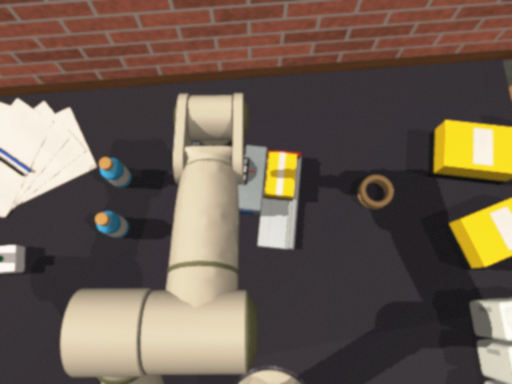

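```bash
python3 -c "
from rig import finish_job;print(finish_job())"
```

```text
the job is handed in; nothing more can be done
None
```

The job is done and handed in at about 16.6 s on the robot's clock, well under the 72 s limit. No verdict is reported, so what follows is from my own checks.

- **Wheels:** they read 4, 6, 3 from the robot's side. Each digit is within about 0.02 rad of the red bars, and this held after the key press. The right wheel first overshot by about 0.04 rad, and I rolled it back.
- **Carton:** it is home against the red stop. Its rear edge measured x ≈ -40 mm, which puts its centre at about 20 mm. The push peaked at roughly 47 N at the wrist (39 N along the channel), on the fingertips, just as the carton met the stop.
- **Print key:** I pressed it last, with both other parts done. It stopped moving at a fingertip height of 90.6 mm under 31 N, far above its 5 N spring. It came back up to about 95.6 mm.
- **Bystanders:** in the final top view the bottles and tape roll are where they started. The gripper was clear, with no force on it.

**Disagreements:**
- The wrist camera placed the red bars about 2.2 pixels off (roughly 1.6 mm). I corrected for that when reading the digits.
- The measured key travel of about 5 mm is short of the stated 6 mm. I put that down to camera height error, since wheel tops also read about 0.6 mm low, which would not explain all of it. I took the hard stop as the proof of a full press.

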